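# Find the rocking corner under the tube mixer and press its shim flat

### The arm

A 6-joint arm with a two-finger parallel gripper is mounted at the origin on the work surface. World frame = base frame: x ahead of the robot, y to its left, z up, the work surface at z = 0. Lengths are in mm, angles in rad, forces in N, time in s.
With the tool pointing down it reaches from about 275 to 1000 mm from the base axis. Payload 8.4 kg.
Tool frame: the origin (TCP) lies at the very end of the fingers, on their centre line; the grasp point (between the pads) lies 19 mm behind it; z points along the fingers, x is the direction in which the jaws open and shut, and the axes are right-handed (so a half turn about z gives the same grasp; the last joint's range is limited). The gripper opens to 85 mm and grips with 20 to 120 N. Pads are 22 mm wide; open, the fingers measure 114 mm over their backs; the gripper's body (76 mm by 85 mm) begins 54 mm behind the grasp point. The pads swing forward as they close: fully open they stand 13 mm farther back than shut.
Start: joints at [-0.002, 0.353, 1.633, -0, 1.155, -0.002], TCP at [625.002, -0, 231.281] pointing down, gripper open.
Joint ranges: [-2.63, 2.63], [-0.92, 2.1], [0.06, 2.66], [-1.3, 4.44], [0, 2.69], [-3.02, 3.02]. Speed limits (rad/s): [2.22, 2.22, 2.79, 3.14, 3.14, 3.14].

### API

Orientations are given as [roll, pitch, yaw] about the fixed x, y, z axes, in that order (R = Rz(yaw) Ry(pitch) Rx(roll)).
In Python, from rig import sense, grab_frame, calibration, sign_off gives the robot as it stands.
- The arm moves only by the tool servo_tool, never from a script. Its argument "series" is one flat list of numbers, 4 for each row, row after row: the shift along the world's x, y, z in m, then the turn about the world's z in degrees. In form: [x, y, z, yaw, x, y, z, yaw, ...]. A call has 1 to 8 rows; each row shifts and turns the commanded pose from where the row before left it; what a row does not reach is not made up. A row lasts 1/12 s, in which the tool goes at most 41.7 mm and 7.16 degrees, less where a joint would pass 70% of its speed; a pose out of reach is approached as far as the arm can. A call is refused whole if a number of a shift passes 0.0417 or a number of a turn 7.16, either way. A call with a gripper value outside its range is refused whole. "gripper" is the finger opening in m, from 0 to 0.0854, set as the call begins (left out, the last holds). The fingers move at their own pace and stop on an object; "newtons" is the grip in N (left out, the last holds). Time passes only in rows, so rows that do not move let the fingers close. It gives the time, the measured TCP pose, the force and the opening at its end, in the units of the state.
- sense(): the state, without advancing time (a new reading comes with each control period).
- grab_frame(name): name is "scene" or "side" or "wrist"; returns the picture (420x560x3 uint8, blue, green, red); there is no depth.
- calibration(name): a dict with "fx", "fy", "cx", "cy" (pixels), "rvec" (rotation vector, rad) and "tvec" (3), from world to camera coordinates, as OpenCV has them. Camera axes: x right, y down, z forward; pixel columns grow to the right and rows downward; lengths in mm; the calibration is good to about 2 mm. A picture is of the moment at which its call begins: read the wrist's pose just before it. calibration takes no time and is no camera call; for the wrist camera it gives the pose at the moment of the call.
- sign_off(): hands the job in, once; it reports no verdict.
The state is a dict: "clock": time; "qpos": joint angles; "qvel": joint speeds; "joint_efforts": joint torques, N m; "eef_pos": TCP position; "tcp_rot": TCP orientation; "contact_force": force on the tool from outside, world axes, zero at the start; "wrist_torque": the same for the moment, N m; "opening": opening from 0.0 (shut) to 1.0 (fully open).
Only numpy, scipy, OpenCV 4.12 (cv2) and the standard library are available. Lean on these libraries where they do the work, as an engineer would, in place of code of your own. Each camera call takes 0.05 s, during which the arm holds its last target. There are 200 camera calls.

### The job

The plate under the tube mixer rocks at one of its four corners. Press down on the plate's corners with the fingertips until you find the one that gives, then press the shim that sticks out beside that corner down flat, so that the plate stands firm and level. Leave the other three shims up, and do not pick up or disturb the jar, the cup or the tube rack.

Things in the scene. Friction and masses are not known exactly. Their poses are not given: they have to be found in the camera images.
- stand: Grey levelling stand fixed to the bench: tray 190 (x) x 240 (y) mm, origin at the centre of its underside on the bench top. Its x axis points to the far side, its y axis to the left: the corners are named so in this frame. Four shims stick out from it to y = +-163 mm at x = +-75 mm.
- plate: Aluminium plate 190 (x) x 215 (y) x 10 mm, top face 55 mm above the bench; in its middle a white tube roller mixer (96 x 104 mm, its top with a tube on it 109 mm above the bench). Origin: centre of the plate's underside; axes as the stand's. A sprung centre bolt holds it level. Three corners rest on hard feet; under one (hidden, differs each time) is a 5 mm gap.
- corner_near_left (a point): Point on the plate's top face at its near-left corner, marked by a 14 mm steel disc, 18 mm and 19.5 mm in from the edges; z up. Press the plate here. If the gap is under this corner it sinks about 5 mm under about 4 N, stops hard, and springs back when let go (the plate tilts about the diagonal through the neighbouring corners); otherwise it does not give.
- corner_near_right (a point): Point on the plate's top face at its near-right corner, marked by a 14 mm steel disc, 18 mm and 19.5 mm in from the edges; z up. Press the plate here. If the gap is under this corner it sinks about 5 mm under about 4 N, stops hard, and springs back when let go (the plate tilts about the diagonal through the neighbouring corners); otherwise it does not give.
- corner_far_left (a point): Point on the plate's top face at its far-left corner, marked by a 14 mm steel disc, 18 mm and 19.5 mm in from the edges; z up. Press the plate here. If the gap is under this corner it sinks about 5 mm under about 4 N, stops hard, and springs back when let go (the plate tilts about the diagonal through the neighbouring corners); otherwise it does not give.
- corner_far_right (a point): Point on the plate's top face at its far-right corner, marked by a 14 mm steel disc, 18 mm and 19.5 mm in from the edges; z up. Press the plate here. If the gap is under this corner it sinks about 5 mm under about 4 N, stops hard, and springs back when let go (the plate tilts about the diagonal through the neighbouring corners); otherwise it does not give.
- tab_near_left (a point): Point on top of the near-left shim, where to press it. The shim is a steel leaf 26 mm wide, 4 mm thick, that sticks out 55 mm to the stand's +y side from under this corner, its free end raised by 0.28 rad. The point is 48 mm from the shim's pivot, 14 mm from its free end, 35 mm above the bench when up, 22 mm when flat; moves with the shim.
- tab_near_right (a point): Point on top of the near-right shim, where to press it. The shim is a steel leaf 26 mm wide, 4 mm thick, that sticks out 55 mm to the stand's -y side from under this corner, its free end raised by 0.28 rad. The point is 48 mm from the shim's pivot, 14 mm from its free end, 35 mm above the bench when up, 22 mm when flat; moves with the shim.
- tab_far_left (a point): Point on top of the far-left shim, where to press it. The shim is a steel leaf 26 mm wide, 4 mm thick, that sticks out 55 mm to the stand's +y side from under this corner, its free end raised by 0.28 rad. The point is 48 mm from the shim's pivot, 14 mm from its free end, 35 mm above the bench when up, 22 mm when flat; moves with the shim.
- tab_far_right (a point): Point on top of the far-right shim, where to press it. The shim is a steel leaf 26 mm wide, 4 mm thick, that sticks out 55 mm to the stand's -y side from under this corner, its free end raised by 0.28 rad. The point is 48 mm from the shim's pivot, 14 mm from its free end, 35 mm above the bench when up, 22 mm when flat; moves with the shim.
- shim_near_left (a joint): Angle of the near-left shim (rad): 0 = up, as found; 0.28 = pressed flat (level), its stop. About 8 N at tab_near_left moves it; it stays where left and cannot be raised again. Its inner end lifts the foot under this corner by 5 mm, filling the gap. Where there is no gap it binds, goes down only by forcing the plate out of level, and may spring partly back.
- shim_near_right (a joint): Angle of the near-right shim (rad): 0 = up, as found; 0.28 = pressed flat (level), its stop. About 8 N at tab_near_right moves it; it stays where left and cannot be raised again. Its inner end lifts the foot under this corner by 5 mm, filling the gap. Where there is no gap it binds, goes down only by forcing the plate out of level, and may spring partly back.
- shim_far_left (a joint): Angle of the far-left shim (rad): 0 = up, as found; 0.28 = pressed flat (level), its stop. About 8 N at tab_far_left moves it; it stays where left and cannot be raised again. Its inner end lifts the foot under this corner by 5 mm, filling the gap. Where there is no gap it binds, goes down only by forcing the plate out of level, and may spring partly back.
- shim_far_right (a joint): Angle of the far-right shim (rad): 0 = up, as found; 0.28 = pressed flat (level), its stop. About 8 N at tab_far_right moves it; it stays where left and cannot be raised again. Its inner end lifts the foot under this corner by 5 mm, filling the gap. Where there is no gap it binds, goes down only by forcing the plate out of level, and may spring partly back.
- reagent_jar: Closed round jar, 52 mm across, 75 mm tall, loose, beyond the stand. Origin: centre of its underside. A bystander.
- cup: Clear plastic cup, 60 mm across, 65 mm tall, loose, beyond the stand. Origin: centre of its underside. A bystander.
- tube_rack: White rack of capped sample tubes, 50 x 110 mm, 76 mm tall, loose, beside the stand. Origin: centre of its underside. A bystander.

How it is judged:
By the outcome, as a careful person would: the job done as asked, in the order asked, and still so for the second after the job is handed in, with the robot touching nothing.
It also fails if it takes over 58 s, if anything falls off the work surface, if the arm or the gripper's body presses on something with over 40 N, if the wrist force passes 120 N, or if a joint passes its speed limit or range.

## Working session

There is one attempt and no reset: what is moved stays moved. The work goes in short steps, Python scripts to look and compute and a tool call to move; the robot and the scene stay as the last step left them, time stands still between calls to the robot, and variables do not carry over. Pictures are saved under pics/ and viewed, about 8 in all and at most 12, crops included, and the job is handed in when it is done.

Besides the shell and the picture viewer there is one more tool, called after "Call:" as name(argument=value, ...) on one line, values as JSON. servo_tool: Moves the arm, as the interface text tells. Its arguments: {"type":"object","properties":{"series":{"type":"array"},"gripper":{"type":"number"},"newtons":{"type":"number"}},"required":["series"]}

```bash
mkdir -p pics; python3 - <<'E'
from rig import *
import cv2
for n in("scene","side"):
    cv2.imwrite(f"pics/{n}0.png",grab_frame(n)); print(n,calibration(n))
print(sense())
E
```

```text
scene {'fx': 485.70561399960116, 'fy': 485.70561399960116, 'cx': 279.0595032613481, 'cy': 208.06726377833553, 'rvec': array([ 2.26712848,  0.81655867, -0.34326871]), 'tvec': array([-434.10459536, -274.60660655, 1350.02602735])}
side {'fx': 495.75772469432184, 'fy': 495.75772469432184, 'cx': 272.4617563054582, 'cy': 204.77570195968042, 'rvec': array([ 2.42723779, -0.20759566,  0.07332082]), 'tvec': array([-597.22745089,  101.21343545, 1107.75706584])}
{'clock': 0.1, 'qpos': array([-2.37029024e-03,  3.53616501e-01,  1.63408575e+00, -2.26441599e-06,
        1.15520089e+00, -2.38936902e-03]), 'qvel': array([-0.00099244, -0.001706  , -0.0036099 ,  0.00050907,  0.00117356,
       -0.00072307]), 'joint_efforts': array([ 4.27485766e-04, -6.06356549e+01, -3.42817569e+01, -7.40920814e-05,
        3.91241178e-03, -4.99377973e-05]), 'eef_pos': array([6.24554365e+02, 1.89163635e-02, 2.30602146e+02]), 'tcp_rot': array([-3.14159159e+00,  1.31049038e-03,  1.99950520e-05]), 'contact_force': array([ 0.3208051 ,  0.17933483, -0.55160839]), 'wrist_torque': array([-0.00121237,  0.01299733, -0.00200007]), 'opening': 0.9993000347507}
```

View pics/scene0.png

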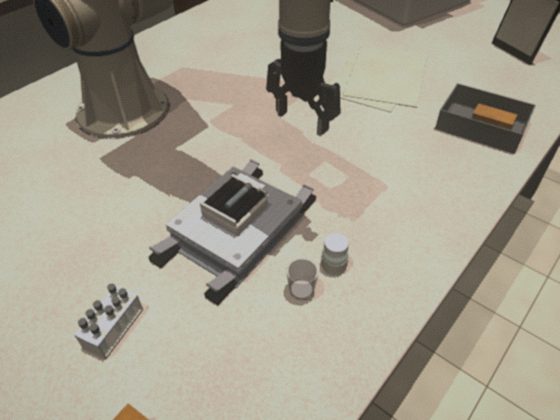

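View pics/side0.png

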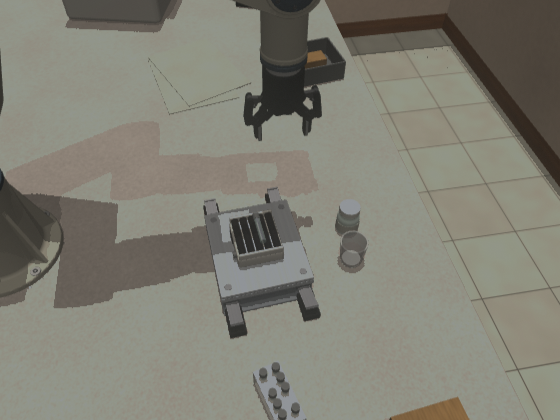

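Both views show the stand at negative y with four shims. In the side view the plate spans roughly (210–310, 200–295), the jar and cup are at about (350, 215/250), and the rack is at (275, 390). I'll enlarge the plate to locate the discs.

```bash
python3 - <<'E'
import cv2,numpy as np
a=cv2.imread("pics/side0.png")[180:340,190:330]; b=cv2.imread("pics/scene0.png")[155:305,145:325]
a=cv2.resize(a,(400,457),interpolation=2); b=cv2.resize(b,(400,333),interpolation=2)
o=np.zeros((457,800,3),np.uint8); o[:,:400]=a;o[:333,400:]=b
cv2.imwrite("pics/crop1.png",o)
E
```

```text
(no output)
```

View pics/crop1.png

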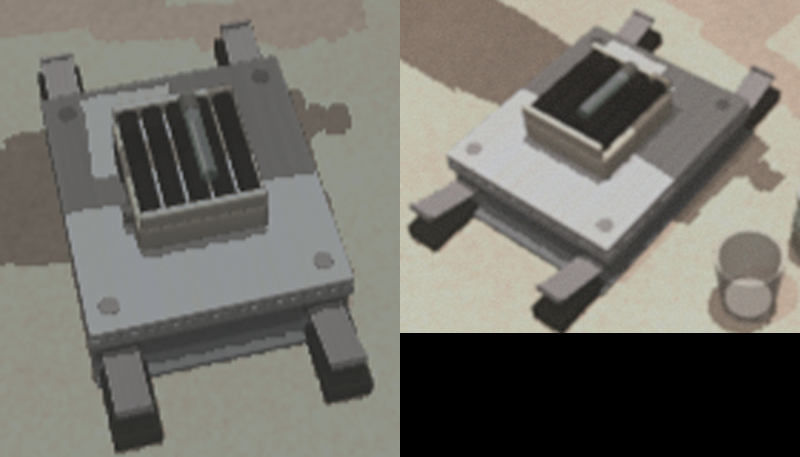

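The side crop shows discs at NL (68,114), FL (261,76), NR (109,306) and FR (323,260). The scene crop shows NR (74,149), FR (205,225) and FL (322,104).

```bash
cat > h.py <<'E'
from rig import *
import cv2,numpy as np
def ray(n,px,z,c=None):
    c=c or calibration(n); R=cv2.Rodrigues(np.array(c["rvec"]))[0]; o=-R.T@c["tvec"]
    d=R.T@np.array([(px[0]-c["cx"])/c["fx"],(px[1]-c["cy"])/c["fy"],1]); return o+d*(z-o[2])/d[2]
E
python3 - <<'E'
from h import *
loc=dict(NL=(-77,88),NR=(-77,-88),FL=(77,88),FR=(77,-88))
S=dict(NL=(68,114),FL=(261,76),NR=(109,306),FR=(323,260)); C=dict(NR=(74,149),FR=(205,225),FL=(322,104))
P=[];Q=[]
for k,p in S.items():
    w=ray("side",(190+p[0]/2.857,180+p[1]/2.857),55); print(k,"side",w.round(1)); P.append(loc[k]);Q.append(w[:2])
for k,p in C.items():
    w=ray("scene",(145+p[0]/2.222,155+p[1]/2.222),55); print(k,"scene",w.round(1)); P.append(loc[k]);Q.append(w[:2])
P=np.array(P,float);Q=np.array(Q)
p=P-P.mean(0);q=Q-Q.mean(0)
th=np.arctan2((p[:,0]*q[:,1]-p[:,1]*q[:,0]).sum(),(p*q).sum())
R=np.array([[np.cos(th),-np.sin(th)],[np.sin(th),np.cos(th)]]); t=Q.mean(0)-R@P.mean(0)
print("yaw deg",np.degrees(th),"c",t,"res",(Q-(P@R.T+t)).round(1).tolist())
for k,(x,y) in loc.items(): print(k,(R@[x,y]+t).round(1),"tab",(R@[np.sign(x)*75,np.sign(y)*149]+t).round(1))
for px in((347,232),(352,262),(275,390)): print(ray("side",px,0).round())
E
```

```text
NL side [468.4 -38.3  55. ]
FL side [621.9 -26.   55. ]
NR side [ 480.5 -213.4   55. ]
FR side [ 634.4 -201.9   55. ]
NR scene [ 480.7 -214.4   55. ]
FR scene [ 633.  -202.3   55. ]
FL scene [619.6 -27.5  55. ]
yaw deg 4.258946804411198 c [ 550.74816672 -120.25678956] res [[1.0, -0.1], [0.9, 0.8], [0.0, 0.3], [0.3, 0.4], [0.2, -0.7], [-1.1, -0.1], [-1.4, -0.7]]
NL [467.4 -38.2] tab [464.9  22.8]
NR [ 480.5 -213.7] tab [ 487.  -274.4]
FL [621.  -26.8] tab [614.5  33.9]
FR [ 634.1 -202.3] tab [ 636.6 -263.3]
[766. -81.   0.]
[ 755. -163.    0.]
[ 540. -409.    0.]
```

The two views agree to about 1 mm. I'll shut the gripper, turn the jaws along the stand's y so they clear the mixer, and start at far-left.

Call:
servo_tool(series=[0,-0.003,-0.013,-7.16,0,-0.003,-0.013,-7.16,0,-0.003,-0.013,-7.16,0,-0.003,-0.013,-7.16,0,-0.003,-0.013,-7.16,0,-0.003,-0.013,-7.16,-0.001,-0.003,-0.013,-7.16,-0.001,-0.002,-0.013,-7.16], gripper=0)

```text
clock: 0.77
eef_pos: [622.7, -23.2, 126.3]
tcp_rot: [3.141, 0.0, -1.006]
contact_force: [0.1, -0.5, 0.0]
opening: 0.004
```

Call:
servo_tool(series=[-0.001,0,-0.013,-7.16,-0.001,0,-0.013,-7.16,0,0,-0.013,-7.16,0,0,-0.013,-7.16,0,0,0,0,0,0,0,0])

```text
clock: 1.27
eef_pos: [620.3, -23.0, 74.6]
tcp_rot: [3.14, 0.0, -1.496]
contact_force: [0.8, -0.8, 0.3]
opening: -0.001
```

Call:
servo_tool(series=[0,0,-0.008,0,0,0,-0.007,0,0,0,-0.002,0,0,0,-0.001,0,0,0,-0.001,0,0,0,0,0,0,0,0,0])

```text
clock: 1.85
eef_pos: [621.1, -23.0, 56.5]
tcp_rot: [-3.141, -0.0, -1.499]
contact_force: [-1.2, 0.1, 0.3]
opening: 0.001
```

Call:
servo_tool(series=[0,0,-0.001,0,0,0,-0.001,0,0,0,-0.001,0,0,0,0,0,0,0,0,0])

```text
clock: 2.27
eef_pos: [621.5, -23.1, 54.0]
tcp_rot: [-3.141, -0.0, -1.5]
contact_force: [-0.8, -0.9, 6.4]
opening: 0.001
```

Call:
servo_tool(series=[0,0,-0.001,0,0,0,-0.001,0,0,0,0,0,0,0,0,0])

```text
clock: 2.6
eef_pos: [622.0, -23.3, 53.2]
tcp_rot: [-3.14, -0.001, -1.499]
contact_force: [-3.7, -1.1, 15.6]
opening: -0.001
```

Far-left is firm: 15.6 N with no 5 mm travel. Next is far-right.

Call:
servo_tool(series=[0,0,0.012,0,0,-0.01,0.008,0,0.003,-0.035,0,0,0.003,-0.035,0,0,0.003,-0.035,0,0,0.002,-0.035,0,0,0.002,-0.033,0,0,0,0,-0.008,0])

```text
clock: 3.27
eef_pos: [635.5, -212.8, 65.4]
tcp_rot: [-3.137, -0.003, -1.503]
contact_force: [0.9, -0.1, 0.1]
opening: 0.0
```

Call:
servo_tool(series=[0,0,-0.006,0,0,0,-0.001,0,0,0,-0.001,0,0,0,-0.001,0,0,0,-0.001,0,0,0,-0.001,0,0,0,0,0,0,0,0,0])

```text
clock: 3.93
eef_pos: [633.9, -204.8, 53.6]
tcp_rot: [3.141, 0.0, -1.498]
contact_force: [-4.7, 2.3, 10.8]
opening: -0.002
```

Far-right is firm too. Next is near-right.

Call:
servo_tool(series=[0,0,0.012,0,-0.01,-0.003,0.007,0,-0.03,-0.003,0,0,-0.03,-0.002,0,0,-0.03,-0.002,0,0,-0.03,-0.001,0,0,-0.024,-0.001,0,0,0,0,-0.008,0])

```text
clock: 4.6
eef_pos: [475.5, -217.5, 64.4]
tcp_rot: [3.14, 0.0, -1.5]
contact_force: [0.8, -0.3, 0.3]
opening: -0.004
```

Call:
servo_tool(series=[0,0,-0.006,0,0,0,-0.001,0,0,0,-0.001,0,0,0,-0.001,0,0,0,-0.001,0,0,0,-0.001,0,0,0,0,0,0,0,0,0])

```text
clock: 5.27
eef_pos: [480.5, -218.0, 52.4]
tcp_rot: [-3.141, -0.0, -1.499]
contact_force: [1.9, -0.4, 1.4]
opening: 0.0
```

Call:
servo_tool(series=[0,0,-0.001,0,0,0,-0.001,0,0,0,0,0,0,0,0,0])

```text
clock: 5.6
eef_pos: [480.3, -218.1, 50.4]
tcp_rot: [-3.141, -0.0, -1.5]
contact_force: [2.3, 1.2, 1.9]
opening: 0.004
```

Call:
servo_tool(series=[0,0,-0.001,0,0,0,-0.001,0,0,0,-0.001,0,0,0,0,0,0,0,0,0])

```text
clock: 6.02
eef_pos: [480.9, -218.4, 48.4]
tcp_rot: [-3.14, -0.001, -1.5]
contact_force: [-0.1, 0.7, 16.0]
opening: 0.002
```

Near-right sinks about 5 mm under about 2 N and then stops hard at 16 N, so that is the corner. I'll move to its shim, turning the jaws back so they stay clear of the plate edge.

Call:
servo_tool(series=[0,0,0.012,0,0,0,0.014,0,0,-0.02,0,7.16,0.002,-0.02,0,7.16,0.002,-0.018,0,7.16,0.002,0,0,7.16,0,0,0,7.16,0,0,0,7.16])

```text
clock: 6.68
eef_pos: [485.1, -276.2, 72.7]
tcp_rot: [3.141, 0.002, -0.744]
contact_force: [-0.2, 0.1, -0.1]
opening: -0.002
```

Call:
servo_tool(series=[0,0,0,7.16,0,0,0,7.16,0,0,0,7.16,0,0,0,7.16,0,0,0,7.16,0,0,0,7.16,0,0,0,4,0,0,0,0])

```text
clock: 7.35
eef_pos: [485.2, -275.7, 72.8]
tcp_rot: [-3.141, 0.001, 0.073]
contact_force: [-0.0, 0.2, -0.7]
opening: 0.001
```

```bash
python3 - <<'E'
from h import *
print(sense()["eef_pos"],sense()["contact_force"])
a=grab_frame("side")[180:360,180:340]; b=grab_frame("scene")[150:300,140:300]
o=np.zeros((450,800,3),np.uint8); o[:,:400]=cv2.resize(a,(400,450),interpolation=2);o[:375,400:]=cv2.resize(b,(400,375),interpolation=2)
cv2.imwrite("pics/crop2.png",o)
E
```

```text
[ 485.22188616 -275.74220272   72.75172124] [-0.03587051  0.16243928 -0.69030002]
```

View pics/crop2.png

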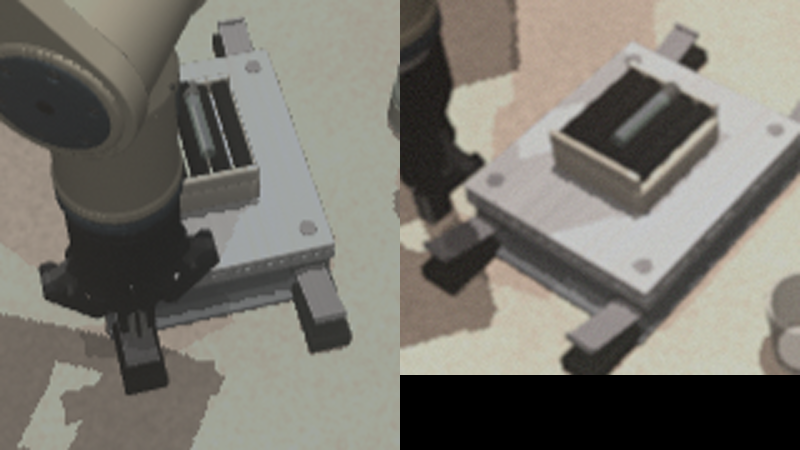

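The fingertips stand over the near-right shim (side crop about (138,330)), clear of the plate and rack. Now pressing down.

Call:
servo_tool(series=[0.001,0,-0.012,0,0,0,-0.012,0,0,0,-0.008,0,0,0,-0.003,0,0,0,-0.002,0,0,0,-0.002,0,0,0,-0.002,0,0,0,0,0])

```text
clock: 8.12
eef_pos: [486.7, -276.3, 31.8]
tcp_rot: [3.142, 0.001, 0.07]
contact_force: [-1.4, -0.6, 3.4]
opening: 0.001
```

Call:
servo_tool(series=[0,0,-0.002,0,0,0,-0.002,0,0,0,-0.002,0,0,0,-0.001,0,0,0,0,0,0,0,0,0])

```text
clock: 8.62
eef_pos: [487.1, -276.4, 25.1]
tcp_rot: [3.141, -0.0, 0.07]
contact_force: [-1.4, -2.5, 3.4]
opening: 0.004
```

Call:
servo_tool(series=[0,0,-0.001,0,0,0,-0.001,0,0,0,-0.001,0,0,0,-0.001,0,0,0,0,0,0,0,0,0])

```text
clock: 9.12
eef_pos: [487.2, -276.4, 21.7]
tcp_rot: [3.141, -0.0, 0.07]
contact_force: [-2.7, -2.8, 8.7]
opening: -0.001
```

Call:
servo_tool(series=[0,0,-0.001,0,0,0,-0.001,0,0,0,-0.001,0,0,0,0,0,0,0,0,0])

```text
clock: 9.53
eef_pos: [487.4, -276.5, 20.8]
tcp_rot: [3.141, -0.001, 0.07]
contact_force: [-9.8, 1.0, 36.7]
opening: 0.002
```

The shim is on its stop (36.7 N at z ≈ 21). Next I'll lift, turn the jaws again and press near-right once more to check.

Call:
servo_tool(series=[0,0,0.015,0,0,0,0.02,0,0,0,0.017,-7.16,0,0,0,-7.16,0,0,0,-7.16,0,0,0,-7.16,0,0,0,-7.16,0,0,0,-7.16])

```text
clock: 10.2
eef_pos: [486.7, -275.6, 69.8]
tcp_rot: [-3.141, 0.001, -0.686]
contact_force: [-0.2, 0.9, -0.5]
opening: -0.004
```

Call:
servo_tool(series=[0,0,0,-7.16,0,0,0,-7.16,-0.001,0,0,-7.16,-0.002,0.02,0,-7.16,-0.002,0.02,0,-7.16,-0.001,0.018,0,-7.16,0,0,0,-4,0,0,0,0])

```text
clock: 10.87
eef_pos: [480.6, -216.8, 69.8]
tcp_rot: [3.141, 0.001, -1.502]
contact_force: [0.3, -0.2, -0.5]
opening: 0.003
```

Call:
servo_tool(series=[0,0,-0.008,0,0,0,-0.005,0,0,0,-0.001,0,0,0,-0.001,0,0,0,-0.001,0,0,0,-0.001,0,0,0,0,0,0,0,0,0])

```text
clock: 11.53
eef_pos: [481.1, -218.6, 53.9]
tcp_rot: [-3.141, -0.001, -1.499]
contact_force: [-3.5, -1.5, 7.6]
opening: -0.002
```

Call:
servo_tool(series=[0,0,-0.001,0,0,0,0,0,0,0,0,0])

```text
clock: 11.78
eef_pos: [481.4, -218.8, 53.4]
tcp_rot: [-3.141, -0.001, -1.499]
contact_force: [-3.9, -0.9, 13.9]
opening: 0.001
```

Call:
servo_tool(series=[0,0,0.015,0,0,0,0.03,0,0,-0.02,0.04,0,0,-0.04,0.04,0,-0.04,0,0.04,0,-0.04,0,0.04,0,0,0,0,0,0,0,0,0])

```text
clock: 12.45
eef_pos: [422.0, -266.9, 224.8]
tcp_rot: [-3.138, -0.002, -1.501]
contact_force: [-0.3, 0.7, -0.9]
opening: 0.002
```

```bash
python3 - <<'E'
from h import *
print(sense()["eef_pos"],sense()["contact_force"])
a=grab_frame("side")[180:410,180:380]; b=grab_frame("scene")[150:370,75:355]
o=np.zeros((460,800,3),np.uint8); o[:,:400]=cv2.resize(a,(400,460),interpolation=2);o[:314,400:]=cv2.resize(b,(400,314),interpolation=2)
cv2.imwrite("pics/crop3.png",o)
E
```

```text
[ 422.04436807 -266.931432    224.77123344] [-0.27500874  0.67260264 -0.87495252]
```

View pics/crop3.png

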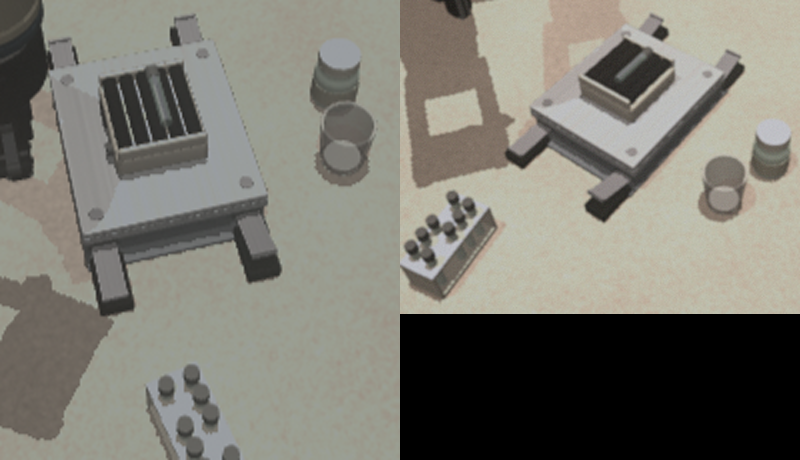

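The near-right shim (side crop (112,275)) now lies flat and the other three are still up. The jar, cup and rack are where they were, and the arm is clear. The corner no longer gives (13.9 N at z = 53.4, the same as the firm ones), so I'm handing in.

```bash
python3 -c "from rig import *;print(sense()['clock']);print(sign_off())"
```

```text
12.55
the job is handed in; nothing more can be done
None
```

The rocking corner was near-right, and I pressed its shim flat and handed the job in at 12.55 s.

- **Finding the corner:** far-left and far-right held firm at 15.6 N and 10.8 N. Near-right sank about 5 mm under about 2 N, then stopped hard at 16 N. I did not press near-left, since the giving corner was already found.
- **Pressing the shim:** near-right went down to its stop, reading 36.7 N at z ≈ 21 mm.
- **Last checks:** near-right, pressed again, held at 13.9 N with the same small deflection as the firm corners. The final pictures show the near-right shim flat and the other three up. The jar, cup and rack are unmoved, and the arm is clear. I judged the plate level from the pictures and that press, not by measuring it. No check failed or disagreed.

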